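# Prove the fitting ferrule on the gauge pin and sort it into the dish

### The arm

A 6-joint arm with a two-finger parallel gripper is mounted at the origin on the work surface; the furniture and walls round the work are solid. World frame = base frame: x ahead of the robot, y to its left, z up, the work surface at z = 0. Lengths are in m, angles in rad, forces in N, time in s.
With the tool pointing down it reaches from about 0.35 to 0.85 m from the base axis. Payload 8.1 kg.
Tool frame: the origin (TCP) lies between the finger pads; the fingertips stand 11 mm ahead of it and the grasp point (between the pads) lies 8 mm behind it (robot.tips_ahead is the distance from the TCP to the fingertips, in m); z points along the fingers, y is the line along which they close (so a half turn about z gives the same grasp; the last joint's range is limited). The gripper opens to 93 mm and grips with 3 to 60 N. Pads are 15 mm wide; open, the fingers measure 128 mm over their backs; the gripper's body (75 mm by 188 mm) begins 65 mm behind the grasp point.
Start: joints at [1.136, 0.13, 1.488, -0, 1.523, -0.085], TCP at [0.206, 0.564, 0.23] pointing down, gripper open.
Joint ranges: [-2.96, 2.96], [-0.89, 2.26], [0.02, 2.5], [-1.34, 4.48], [0, 2.73], [-2.66, 2.66]. Speed limits (rad/s): [2.39, 2.39, 2.79, 3.14, 3.14, 3.14].

### API

Orientations are given as a rotation vector (axis times angle).
In Python, from plant import robot gives the robot as it stands. The module is installed in compiled form; this text tells all that it offers.
- The arm moves only by the tool move_arm, never from a script. Its argument "deltas" is one flat list of numbers, 7 for each row, row after row: the shift along the tool's x, y, z in m, then the turn, a rotation vector about the tool's x, y, z in rad, then the opening, from 0 (shut) to 1 (fully open). A call has 1 to 12 rows; each row is the pose to reach, as a shift and turn from the pose commanded when the call began, along the tool's axes at that moment; what a row does not reach only later rows make up. A row lasts 1/8 s, in which the tool goes at most 62.5 mm and 10.7 degrees, less where a joint would pass 70% of its speed; a pose out of reach is approached as far as the arm can. A call with a gripper value outside its range is refused whole. The fingers move at their own pace and stop on an object; "squeeze" is the grip in N (left out, the last holds). Time passes only in rows, so rows that repeat a pose let the fingers close. It gives the time, the measured TCP pose, the force, the opening and the grip force at its end, in the units of the state.
- robot.read_state(): the state, without advancing time (a new reading comes with each control period).
- robot.read_camera(name): name is "scene" or "side" or "wrist"; returns (picture, depth): 420x560x3 uint8, red, green, blue; 420x560 float32, m along the optical axis (not along the pixel's ray), 0 where there is no reading.
- robot.camera_model(name): a dict with "K" (3x3 intrinsics, pixels), "R" (3x3) and "t" (3): a world point X has camera coordinates R X + t; the wrist camera has in their place "tool_from_camera" (4x4, takes a point from camera to tool coordinates, whose origin is the TCP and whose axes are the flange's). Camera axes: x right, y down, z forward; pixel columns grow to the right and rows downward; lengths in m; the calibration is good to about 2 mm. A picture is of the moment at which its call begins: read the wrist's pose just before it. camera_model takes no time and is no camera call.
- robot.close_job(): hands the job in; it is judged then, once.
Trained networks look in the newest picture that a camera, given by its name, has taken for a name from the list of things; names that differ only in an ending like _2 or _b are one class to them, and where a whole thing is asked for, a point or a joint stands for the part that bears it (a point fixed in the world has none). Each returns a list of dicts, best first, with "confidence" (0 to 1); they miss things now and then, are a little off and sometimes report something else, mostly with a low value. They report only what shows in the picture. A call takes as long as a camera call. They do not tell look-alikes from the thing itself.
- robot.recognise(camera, label): "uv" ([column, row] in pixels, amid what is visible of it).
The state is a dict: "t": time; "q": joint angles; "dq": joint speeds; "joint_torque": joint torques, N m; "tool_pos": TCP position; "orientation": TCP orientation; "force": force on the tool from outside, world axes, zero at the start; "wrist_torque": the same for the moment, N m; "opening": finger opening in m; "gripper_force": force on a finger pad.
Only numpy, scipy, OpenCV 4.12 (cv2) and the standard library are available. Lean on these libraries where they do the work, as an engineer would, in place of code of your own. Each camera call takes 0.05 s, during which the arm holds its last target. There are 200 camera calls.

### The job

Two brass file-handle ferrules stand on the bench; only the one with the wide bore can fit the upright gauge pin. Pick that one, slide it right down the pin until it sits on the gauge's base to prove the fit, then take it off and stand it upright in the rectangular glass dish for good parts, leaving the dish about where it is. Leave the ferrule with the narrow bore standing where it is.

Things in the scene. Friction and masses are not known exactly. Their poses are not given: they have to be found in the camera images.
- ferrule_wide: The ferrule that fits: a plain upright brass tube, 36 mm outside diameter, 40 mm tall, with a wide through bore of 26 mm (wall 5 mm). About 80 g. Origin: centre of its underside; z is the bore axis, up. Round, so it can be gripped across its outside from any side.
- ferrule_narrow: The reject, to be left alone: a brass tube of the same outside size (36 mm diameter, 40 mm tall) but with a narrow bore of only 11 mm, so its top shows a thick ring of brass. About 80 g. Origin: centre of its underside; z up along its axis.
- gauge: The gauge, fixed to the bench: a round dark steel base, 72 mm diameter and 12 mm thick, with a bright upright steel pin in its centre. The pin is 16 mm in diameter from the base's top (12 mm above the bench) to 40 mm above the bench, then tapers to a 5 mm wide tip 62 mm above the bench. A ferrule that is fully down has its underside 12 mm above the bench. Origin: centre of the base's underside, on the pin's axis; z up.
- dish: Loose rectangular glass dish with a white bottom, 90 mm (x) by 100 mm (y) outside, 20 mm tall; inside 76 by 88 mm, its flat floor 6 mm above the bench. 0.36 kg. Origin: centre of its underside; z up.
There are look-alikes about, which are no part of the job. Leave any green look-alike of the ferrule_wide alone. Leave any brown look-alike of the gauge alone.

How it is judged:
By the outcome, as a careful person would: the job done as asked, in the order asked, and still so for the second after the job is handed in, with the robot touching nothing.
It also fails if it takes over 48 s, if anything falls off the work surface, if the arm or the gripper's body presses on something with over 40 N, if the wrist force passes 120 N, or if a joint passes its speed limit or range.

## Working session

There is one attempt and no reset: what is moved stays moved. The work goes in short steps, Python scripts to look and compute and a tool call to move; the robot and the scene stay as the last step left them, time stands still between calls to the robot, and variables do not carry over. Pictures are saved under pics/ and viewed, at most 10 in all, crops included, and the job is handed in when it is done.

Besides the shell and the picture viewer there is one more tool, called after ">>>" as name(argument=value, ...) on one line, values as JSON. move_arm: Moves the arm, as the interface text tells. Its arguments: {"type":"object","properties":{"deltas":{"type":"array","items":{"type":"number"}},"squeeze":{"type":"number"}},"required":["deltas"]}

```bash
mkdir -p pics; cat > h.py <<'E'
from plant import robot
import numpy as np, cv2
from scipy.spatial.transform import Rotation as Ro
def cloud(name):
    s=robot.read_state(); im,d=robot.read_camera(name); m=robot.camera_model(name)
    v,u=np.mgrid[:420,:560]; P=np.stack([u,v,np.ones_like(u)],-1)@np.linalg.inv(m["K"]).T*d[...,None]
    if name=="wrist":
        T=m["tool_from_camera"]; P=P@T[:3,:3].T+T[:3,3]
        P=P@Ro.from_rotvec(s["orientation"]).as_matrix().T+s["tool_pos"]
    else: P=(P-m["t"])@m["R"]
    P[d==0]=np.nan
    return im,P
def save(n,im): cv2.imwrite(f"pics/{n}.png",im[...,::-1])
def st():
    s=robot.read_state(); print({k:np.round(s[k],4) for k in("t","tool_pos","orientation","force","opening","gripper_force","q")})
E
python3 - <<'E'
from h import *
st()
for c in("scene","side"):
    im,P=cloud(c); save(c+"0",im); np.savez(c+"0",im=im,P=P)
    for l in("ferrule_wide","ferrule_narrow","gauge","dish"):
        for r in robot.recognise(c,l):
            u,v=map(int,r["uv"]); print(c,l,u,v,round(r["confidence"],2),P[v,u].round(3))
R=Ro.from_rotvec(robot.read_state()["orientation"]).as_matrix(); print(R.round(3))
E
```

```text
{'t': np.float64(0.0), 'tool_pos': array([0.2054, 0.5631, 0.2286]), 'orientation': array([-5.4660e-01, -3.0932e+00,  2.9000e-03]), 'force': array([ 0.113 ,  0.3705, -0.2708]), 'opening': np.float64(0.0931), 'gripper_force': np.float64(0.0), 'q': array([ 1.1356,  0.1312,  1.4893, -0.    ,  1.523 , -0.0854])}
scene ferrule_wide 216 269 0.98 [0.466 0.097 0.039]
scene ferrule_wide 169 289 0.77 [0.496 0.17  0.008]
scene ferrule_narrow 279 246 0.82 [ 0.449 -0.014  0.04 ]
scene ferrule_narrow 226 217 0.2 [0.58  0.014 0.013]
scene gauge 349 160 0.9 [ 0.578 -0.286  0.013]
scene gauge 229 220 0.68 [0.569 0.014 0.014]
scene dish 312 186 0.73 [ 0.557 -0.17   0.014]
side ferrule_wide 232 273 0.87 [0.495 0.087 0.003]
side ferrule_wide 195 300 0.76 [0.494 0.17  0.001]
side ferrule_narrow 287 250 0.82 [ 0.451 -0.01   0.039]
side gauge 347 148 0.88 [ 0.579 -0.291  0.016]
side gauge 236 218 0.65 [0.579 0.014 0.022]
side gauge 312 180 0.16 [ 0.562 -0.172  0.011]
side dish 313 180 0.87 [ 0.562 -0.174  0.01 ]
[[-0.939  0.343 -0.   ]
 [ 0.343  0.939 -0.   ]
 [ 0.    -0.    -1.   ]]
```

View pics/scene0.png

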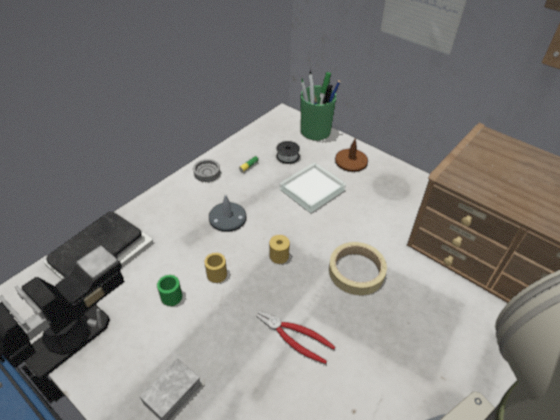

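```bash
python3 - <<'E'
from h import *
z=np.load("scene0.npz"); c=z["im"][130:330,130:390]
save("crop0",cv2.resize(c,None,fx=3,fy=3,interpolation=cv2.INTER_CUBIC))
E
```

```text
(no output)
```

View pics/crop0.png

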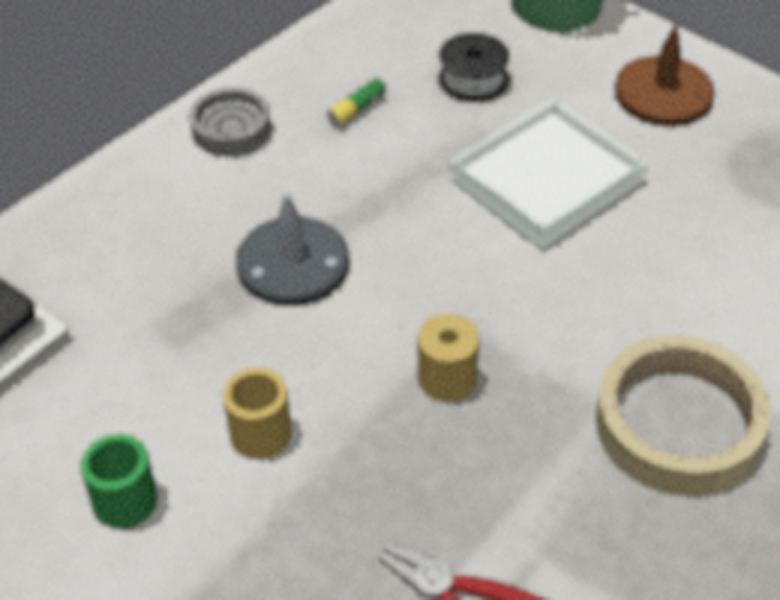

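The candidates are the green tube (169,289), which is a look-alike, a brass tube with a wide bore (216,268), and a brass tube with a thick ring (279,248). The brass tube at (216,268) is ferrule_wide, because the crop shows a thin wall and wide bore. The steel gauge is at (228,215); the brown one at (351,158) is a look-alike. The dish is at (312,187).

```bash
cat > meas.py <<'E'
from h import *
from scipy.optimize import least_squares
def sel(P,c,r,z0,z1):
    q=P.reshape(-1,3); q=q[~np.isnan(q[:,0])]
    return q[(np.hypot(*(q[:,:2]-c).T)<r)&(q[:,2]>z0)&(q[:,2]<z1)]
def circ(q):
    (x,y),r=cv2.minEnclosingCircle(q[:,:2].astype(np.float32)); return np.round([x,y,r,len(q)],4)
E
python3 - <<'E'
from meas import *
for c in("scene","side"):
    P=np.load(c+"0.npz")["P"]
    for n,g in(("wide",(.483,.09)),("narrow",(.449,-.01))):
        q=sel(P,g,.04,.034,.05); print(c,n,circ(q),q.mean(0).round(4))
    q=sel(P,(.575,.014),.055,.007,.018); print(c,"base",circ(q),np.median(q,0).round(4))
    for a in(.02,.03,.04,.05):
        q=sel(P,(.575,.014),.04,a,a+.01); print(" pin",a,len(q),q.mean(0).round(4) if len(q) else 0)
    for a,b in((.003,.03),(.013,.03)):
        q=sel(P,(.56,-.172),.085,a,b); print(c,"dish",cv2.minAreaRect(q[:,:2].astype(np.float32)),len(q),np.percentile(q[:,2],[5,50,95]).round(4))
E
```

```text
scene wide [4.816e-01 9.140e-02 1.840e-02 2.180e+02] [0.4805 0.0916 0.0388]
scene narrow [ 4.563e-01 -1.850e-02  1.940e-02  2.880e+02] [ 0.4541 -0.0176  0.0397]
scene base [5.843e-01 1.010e-02 3.570e-02 7.440e+02] [0.5779 0.0153 0.0121]
 pin 0.02 32 [0.5803 0.0121 0.0249]
 pin 0.03 36 [0.5802 0.0114 0.0349]
 pin 0.04 42 [0.5813 0.0116 0.0452]
 pin 0.05 23 [0.5831 0.0104 0.0546]
scene dish ((0.5581645965576172, -0.18313536047935486), (0.12878108024597168, 0.1437978595495224), 22.149826049804688) 1925 [0.0061 0.0131 0.0208]
scene dish ((0.5572547316551208, -0.16993744671344757), (0.09239236265420914, 0.10242398828268051), 7.336646556854248) 1019 [0.0131 0.0164 0.0213]
side wide [4.822e-01 9.010e-02 1.860e-02 1.750e+02] [0.4812 0.0909 0.0387]
side narrow [ 4.554e-01 -1.870e-02  1.790e-02  2.520e+02] [ 0.4547 -0.0181  0.0393]
side base [5.85e-01 9.90e-03 3.62e-02 7.30e+02] [0.5789 0.0144 0.0116]
 pin 0.02 23 [0.5807 0.0125 0.0249]
 pin 0.03 26 [0.5806 0.0114 0.0348]
 pin 0.04 30 [0.5818 0.0113 0.0443]
 pin 0.05 23 [0.5831 0.0107 0.0546]
side dish ((0.5524680614471436, -0.1659221202135086), (0.1355316936969757, 0.14119811356067657), 64.63836669921875) 1821 [0.0077 0.0127 0.0203]
side dish ((0.5572764873504639, -0.17163853347301483), (0.09148962795734406, 0.10293439775705338), 7.234788417816162) 842 [0.0132 0.0171 0.021 ]
```

>>> move_arm(deltas=[-0.042, -0.035, 0.005, 0, 0, 0.122, 0.7, -0.084, -0.07, 0.01, 0, 0, 0.244, 0.7, -0.126, -0.105, 0.015, 0, 0, 0.367, 0.7, -0.169, -0.14, 0.02, 0, 0, 0.489, 0.7, -0.211, -0.175, 0.025, 0, 0, 0.611, 0.7, -0.253, -0.21, 0.03, 0, 0, 0.733, 0.7, -0.295, -0.245, 0.035, 0, 0, 0.855, 0.7, -0.337, -0.28, 0.04, 0, 0, 0.978, 0.7, -0.379, -0.315, 0.045, 0, 0, 1.1, 0.7, -0.421, -0.3495, 0.05, 0, 0, 1.222, 0.7, -0.421, -0.3495, 0.05, 0, 0, 1.222, 0.7, -0.421, -0.3495, 0.05, 0, 0, 1.222, 0.7])

```text
t: 2.0
tool_pos: [0.4812, 0.0911, 0.1796]
orientation: [-2.222, -2.22, -0.0]
force: [-0.3, 0.2, 0.5]
opening: 0.0653
gripper_force: 0.0
```

```bash
python3 - <<'E'
from meas import *
st(); print(Ro.from_rotvec(robot.read_state()["orientation"]).as_matrix().round(3))
im,P=cloud("wrist"); save("w1",im)
q=sel(P,(.482,.091),.035,.033,.05); print(circ(q),q.mean(0))
q=sel(P,(.5845,.01),.05,.007,.018); print("base",circ(q))
for r in robot.recognise("wrist","ferrule_wide"): u,v=map(int,r["uv"]); print(r,P[v,u])
E
```

```text
{'t': np.float64(2.0), 'tool_pos': array([0.4812, 0.0911, 0.1796]), 'orientation': array([-2.2223, -2.2198, -0.    ]), 'force': array([-0.2754,  0.1882,  0.5397]), 'opening': np.float64(0.0653), 'gripper_force': np.float64(0.0), 'q': array([ 8.2100e-02, -1.4260e-01,  1.8518e+00,  4.0000e-04,  1.4327e+00,
        8.3200e-02])}
[[ 0.001  1.    -0.   ]
 [ 1.    -0.001  0.   ]
 [ 0.    -0.    -1.   ]]
[4.84e-01 9.02e-02 1.79e-02 6.79e+02] [0.4839532  0.09063747 0.03937129]
base [5.881e-01 1.000e-02 3.580e-02 1.486e+03]
{'uv': [279.5, 196.1], 'confidence': 0.83} [0.48640786 0.07847271 0.00071833]
{'uv': [281.8, 85.3], 'confidence': 0.58} [ 0.48802389  0.18382205 -0.00079296]
{'uv': [390.3, 246.6], 'confidence': 0.47} [0.59854273 0.02884156 0.01115497]
```

View pics/w1.png

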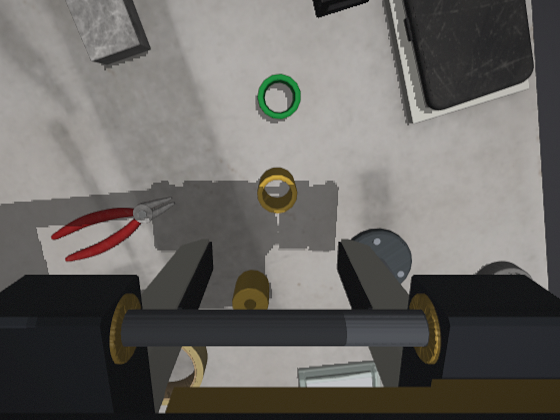

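The wide-bore brass tube at (277,190) is confirmed. The green one sits at (279,97) and the narrow one at (251,292), both clear of the fingers. Descending and gripping.

>>> move_arm(deltas=[-0.0005, 0.0015, 0.05, 0, 0, 0, 0.7, -0.0005, 0.0015, 0.1, 0, 0, 0, 0.7, -0.0005, 0.0015, 0.13, 0, 0, 0, 0.7, -0.0005, 0.0015, 0.154, 0, 0, 0, 0.7, -0.0005, 0.0015, 0.154, 0, 0, 0, 0.7, -0.0005, 0.0015, 0.154, 0, 0, 0, 0.3, -0.0005, 0.0015, 0.154, 0, 0, 0, 0.3, -0.0005, 0.0015, 0.154, 0, 0, 0, 0.3, -0.0005, 0.0015, 0.154, 0, 0, 0, 0.3, -0.0005, 0.0015, 0.154, 0, 0, 0, 0.3], squeeze=25)

```text
t: 3.35
tool_pos: [0.4835, 0.0907, 0.0265]
orientation: [2.222, 2.22, 0.002]
force: [-1.8, -0.1, 5.1]
opening: 0.0355
gripper_force: 25.0
```

>>> move_arm(deltas=[0, 0, -0.04, 0, 0, 0, 0.3, 0, 0, -0.08, 0, 0, 0, 0.3, 0, 0, -0.1, 0, 0, 0, 0.3, -0.02, 0.026, -0.1, 0, 0, 0, 0.3, -0.045, 0.056, -0.1, 0, 0, 0, 0.3, -0.07, 0.087, -0.1, 0, 0, 0, 0.3, -0.081, 0.102, -0.1, 0, 0, 0, 0.3, -0.081, 0.102, -0.1, 0, 0, 0, 0.3, -0.081, 0.102, -0.1, 0, 0, 0, 0.3])

```text
t: 4.47
tool_pos: [0.5839, 0.0099, 0.1251]
orientation: [-2.222, -2.22, 0.001]
force: [-0.1, 0.3, -1.0]
opening: 0.0351
gripper_force: 25.0
```

```bash
python3 - <<'E'
from meas import *
st(); out=[]
for c in("scene","side"):
    im,P=cloud(c); out.append(cv2.resize(im[120:270,140:340],None,fx=2.9,fy=2.9)[:,:390] if 0 else cv2.resize(im[100:270,150:320],(395,395)))
    for a in(.015,.03,.045):
        q=sel(P,(.586,.01),.045,a,a+.01); print(c,a,len(q),q.mean(0).round(4) if len(q) else 0)
save("g1",np.hstack(out))
E
```

```text
{'t': np.float64(4.475), 'tool_pos': array([0.5839, 0.0099, 0.1251]), 'orientation': array([-2.2217e+00, -2.2196e+00,  1.1000e-03]), 'force': array([-0.112 ,  0.2606, -1.0308]), 'opening': np.float64(0.0351), 'gripper_force': np.float64(24.9994), 'q': array([-7.1000e-02,  1.6090e-01,  1.6488e+00,  2.0000e-04,  1.3331e+00,
       -7.0100e-02])}
scene 0.015 34 [0.5808 0.0142 0.0199]
scene 0.03 34 [0.5803 0.0116 0.0352]
scene 0.045 33 [0.5823 0.011  0.0494]
side 0.015 29 [0.5824 0.0126 0.0194]
side 0.03 26 [0.5805 0.0123 0.0353]
side 0.045 28 [0.5825 0.0111 0.05  ]
```

View pics/g1.png

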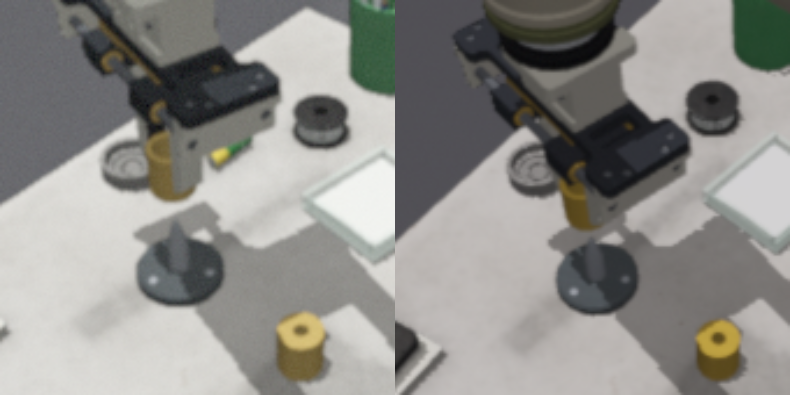

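The ferrule hangs above the pin (left view: ferrule at (172,165), pin tip at (178,222)), which matches the measured positions. Lowering slowly.

>>> move_arm(deltas=[0, 0, 0.02, 0, 0, 0, 0.3, 0, 0, 0.035, 0, 0, 0, 0.3, 0, 0, 0.045, 0, 0, 0, 0.3, 0, 0, 0.055, 0, 0, 0, 0.3, 0, 0, 0.065, 0, 0, 0, 0.3, 0, 0, 0.065, 0, 0, 0, 0.3])

```text
t: 5.32
tool_pos: [0.5841, 0.0095, 0.0595]
orientation: [-2.222, -2.219, 0.002]
force: [-0.8, -0.7, -0.2]
opening: 0.0354
gripper_force: 25.0
```

No contact with 20 mm to go.

>>> move_arm(deltas=[0, 0, 0.01, 0, 0, 0, 0.3, 0, 0, 0.018, 0, 0, 0, 0.3, 0, 0, 0.021, 0, 0, 0, 0.3, 0, 0, 0.0225, 0, 0, 0, 0.3, 0, 0, 0.0225, 0, 0, 0, 0.3])

```text
t: 5.95
tool_pos: [0.585, 0.0095, 0.0386]
orientation: [2.222, 2.22, 0.001]
force: [-0.9, 0.1, 1.2]
opening: 0.0351
gripper_force: 25.0
```

>>> move_arm(deltas=[0, 0, 0, 0, 0, 0, 0.48, 0, 0, 0, 0, 0, 0, 0.48, 0, 0, 0, 0, 0, 0, 0.48])

```text
t: 6.32
tool_pos: [0.5848, 0.0095, 0.0381]
orientation: [2.222, 2.22, 0.0]
force: [0.4, 1.0, 0.1]
opening: 0.0443
gripper_force: 0.0
```

```bash
python3 - <<'E'
from meas import *
st(); out=[]
for c in("scene","side"):
    im,P=cloud(c); out.append(cv2.resize(im[130:270,160:300],(395,395)))
    q=sel(P,(.586,.01),.02,.03,.062); print(c,len(q),np.percentile(q[:,2],[10,50,90]).round(4))
save("g2",np.hstack(out))
E
```

```text
{'t': np.float64(6.325), 'tool_pos': array([0.5848, 0.0095, 0.0381]), 'orientation': array([2.2225e+00, 2.2203e+00, 1.0000e-04]), 'force': array([0.4222, 1.0067, 0.1163]), 'opening': np.float64(0.0443), 'gripper_force': np.float64(0.0), 'q': array([-0.0715,  0.262 ,  1.7042, -0.    ,  1.1753, -0.0705])}
scene 171 [0.0349 0.0462 0.0531]
side 85 [0.0329 0.0431 0.052 ]
```

View pics/g2.png

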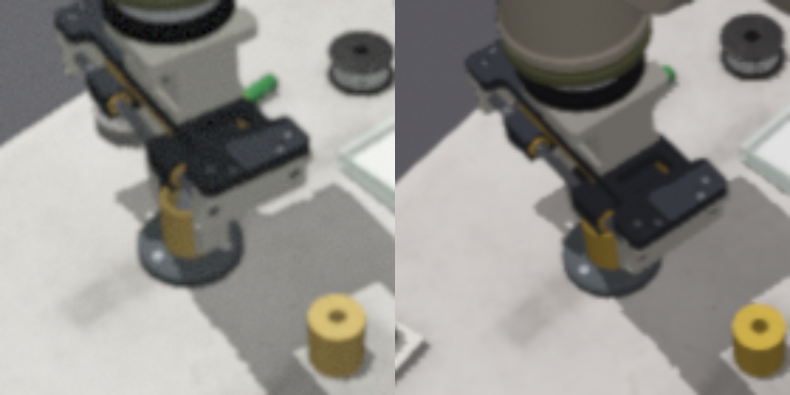

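The ferrule sits on the base. Regripping and lifting off, then carrying it to the dish.

>>> move_arm(deltas=[0, 0, 0, 0, 0, 0, 0.3, 0, 0, 0, 0, 0, 0, 0.3, 0, 0, 0, 0, 0, 0, 0.3, 0, 0, -0.01, 0, 0, 0, 0.3, 0, 0, -0.03, 0, 0, 0, 0.3, 0, 0, -0.06, 0, 0, 0, 0.3, 0, 0, -0.0875, 0, 0, 0, 0.3, 0, 0, -0.0875, 0, 0, 0, 0.3], squeeze=25)

```text
t: 7.42
tool_pos: [0.5874, 0.0093, 0.1301]
orientation: [2.219, 2.216, 0.007]
force: [-0.1, -0.1, -0.8]
opening: 0.0359
gripper_force: 25.0
```

>>> move_arm(deltas=[-0.03, -0.005, 0, 0, 0, 0, 0.3, -0.07, -0.011, 0, 0, 0, 0, 0.3, -0.11, -0.017, 0, 0, 0, 0, 0.3, -0.15, -0.023, 0, 0, 0, 0, 0.3, -0.181, -0.027, 0, 0, 0, 0, 0.3, -0.181, -0.027, 0.03, 0, 0, 0, 0.3, -0.181, -0.027, 0.05, 0, 0, 0, 0.3, -0.181, -0.027, 0.05, 0, 0, 0, 0.3])

```text
t: 8.43
tool_pos: [0.5555, -0.1703, 0.0727]
orientation: [-2.218, -2.217, 0.003]
force: [0.2, -0.0, -1.5]
opening: 0.0356
gripper_force: 25.0
```

```bash
python3 - <<'E'
from meas import *
st(); out=[]
for c in("scene","side"):
    im,P=cloud(c); out.append(cv2.resize(im[90:250,220:380],(395,395)))
    q=sel(P,(.557,-.17),.085,.013,.024); print(cv2.minAreaRect(q[:,:2].astype(np.float32)),len(q))
    q=sel(P,(.557,-.17),.025,.03,.09); print(len(q),q.min(0))
save("d1",np.hstack(out))
E
```

```text
{'t': np.float64(8.425), 'tool_pos': array([ 0.5555, -0.1703,  0.0727]), 'orientation': array([-2.2184, -2.2172,  0.0032]), 'force': array([ 0.163 , -0.0441, -1.4705]), 'opening': np.float64(0.0356), 'gripper_force': np.float64(24.9997), 'q': array([-3.8580e-01,  2.1330e-01,  1.6917e+00,  1.0000e-04,  1.2421e+00,
       -3.8530e-01])}
((0.5564281344413757, -0.16953399777412415), (0.09149177372455597, 0.10168702900409698), 8.091922760009766) 885
387 [ 0.53437545 -0.18239292  0.04672715]
((0.5572288632392883, -0.17059510946273804), (0.09157415479421616, 0.10203090310096741), 7.67357063293457) 695
323 [ 0.53378653 -0.1838118   0.04733174]
```

View pics/d1.png

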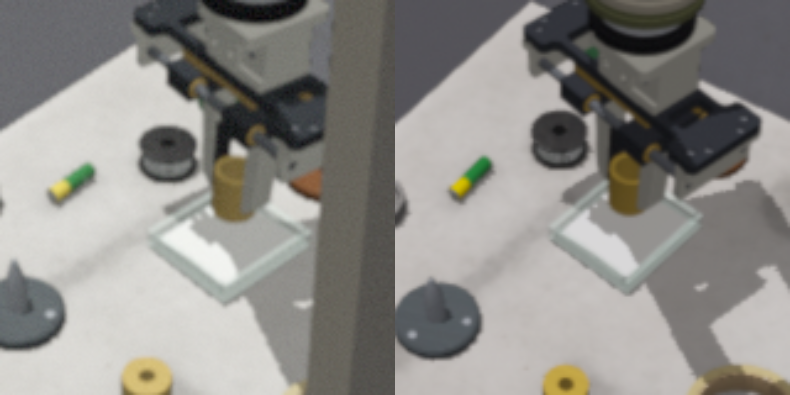

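The ferrule is above the dish centre (left view: (235,190) over dish (230,240)), with clear room. Lowering.

>>> move_arm(deltas=[0, 0, 0.012, 0, 0, 0, 0.3, 0, 0, 0.025, 0, 0, 0, 0.3, 0, 0, 0.035, 0, 0, 0, 0.3, 0, 0, 0.04, 0, 0, 0, 0.3, 0, 0, 0.043, 0, 0, 0, 0.3, 0, 0, 0.043, 0, 0, 0, 0.3, 0, 0, 0.043, 0, 0, 0, 0.3])

```text
t: 9.4
tool_pos: [0.5579, -0.1717, 0.033]
orientation: [2.222, 2.22, 0.0]
force: [-0.2, -0.2, -1.8]
opening: 0.0353
gripper_force: 25.0
```

>>> move_arm(deltas=[0, 0, 0.001, 0, 0, 0, 0.3, 0, 0, 0.0015, 0, 0, 0, 0.3, 0, 0, 0.0015, 0, 0, 0, 0.3])

```text
t: 9.78
tool_pos: [0.558, -0.1717, 0.0321]
orientation: [2.222, 2.22, 0.0]
force: [-2.7, 1.2, 6.2]
opening: 0.0355
gripper_force: 25.0
```

Touching the floor (6 N). Releasing gently, then straight up.

>>> move_arm(deltas=[0, 0, 0, 0, 0, 0, 0.5, 0, 0, 0, 0, 0, 0, 0.55, 0, 0, 0, 0, 0, 0, 0.55, 0, 0, -0.02, 0, 0, 0, 0.55, 0, 0, -0.06, 0, 0, 0, 0.55, 0, 0, -0.11, 0, 0, 0, 0.55, 0, 0, -0.16, 0, 0, 0, 0.55, 0.05, 0, -0.2, 0, 0, 0, 0.55, 0.1, 0, -0.2, 0, 0, 0, 0.55, 0.1, 0, -0.2, 0, 0, 0, 0.55])

```text
t: 11.02
tool_pos: [0.5583, -0.0686, 0.2338]
orientation: [2.217, 2.223, 0.004]
force: [0.2, -0.1, 0.1]
opening: 0.0509
gripper_force: 0.0
```

```bash
python3 - <<'E'
from meas import *
st(); out=[]
for c in("scene","side"):
    im,P=cloud(c); out.append(cv2.resize(im[100:300,180:380],(395,395)))
    q=sel(P,(.557,-.17),.085,.013,.024); print("dish",cv2.minAreaRect(q[:,:2].astype(np.float32)))
    q=sel(P,(.557,-.17),.04,.041,.055); print("wide",circ(q),np.percentile(q[:,2],[5,50,95]))
    q=sel(P,(.449,-.01),.04,.034,.05); print("narrow",circ(q))
save("f1",np.hstack(out))
E
```

```text
{'t': np.float64(11.025), 'tool_pos': array([ 0.5583, -0.0686,  0.2338]), 'orientation': array([2.2167, 2.2231, 0.0039]), 'force': array([ 0.1716, -0.0555,  0.0803]), 'opening': np.float64(0.0509), 'gripper_force': np.float64(0.0), 'q': array([-2.1400e-01,  2.4200e-02,  1.5923e+00,  9.0000e-04,  1.5219e+00,
       -2.1690e-01])}
dish ((0.5561450123786926, -0.17025993764400482), (0.09157675504684448, 0.10155102610588074), 7.383504390716553)
wide [ 5.557e-01 -1.709e-01  1.880e-02  1.380e+02] [0.04156551 0.04554326 0.04767833]
narrow [ 4.553e-01 -1.760e-02  1.850e-02  2.910e+02]
dish ((0.5574693083763123, -0.17073841392993927), (0.09222027659416199, 0.10124039649963379), 7.290761947631836)
wide [ 5.566e-01 -1.710e-01  1.880e-02  1.190e+02] [0.0421827  0.04505706 0.04686666]
narrow [ 4.554e-01 -1.890e-02  1.810e-02  2.540e+02]
```

View pics/f1.png

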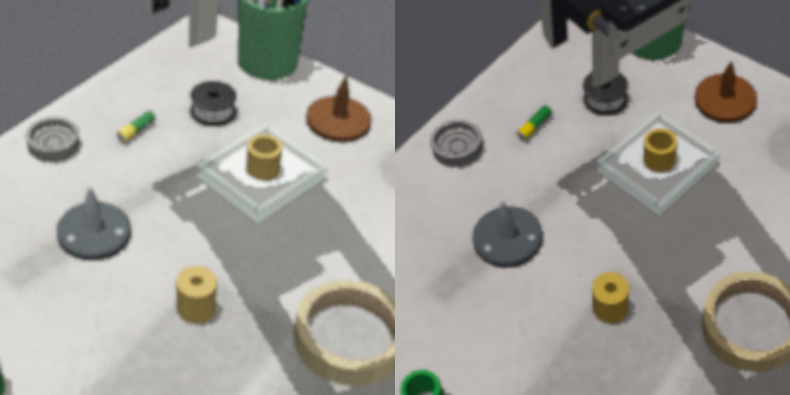

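The wide ferrule stands upright in the dish (264,157 in the left view). The dish and the narrow ferrule (196,293) have not moved.

```bash
python3 -c "
from plant import robot
print(robot.close_job())"
```

```text
the job is handed in; nothing more can be done
None
```

The wide-bore ferrule went right down the gauge pin onto the base, came off, and now stands upright in the middle of the dish; the dish and the narrow ferrule are where they started, and I handed the job in at about 11 s of the 48 s allowed.

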